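# Set and lock the airbrush compressor's pressure knob

## Robot

A 7-joint arm with a two-finger parallel gripper is mounted at the origin on the work surface. World frame = base frame: x ahead of the robot, y to its left, z up, the work surface at z = 0. Lengths are in m, angles in degrees, forces in N, time in s.
With the tool pointing down it reaches from about 0.425 to 0.875 m from the base axis. Payload 4.7 kg.
Tool frame: the origin (TCP) lies midway between the tips of the shut fingers; the grasp point (between the pads) lies 19 mm behind it; z points along the fingers, y is the line along which they close (so a half turn about z gives the same grasp; the last joint's range is limited). The gripper opens to 87 mm and grips with 3 to 60 N. Pads are 19 mm wide; open, the fingers measure 117 mm over their backs; the gripper's body (75 mm by 190 mm) begins 51 mm behind the grasp point.
Start: joints at [76.954, 18.392, -4.016, 83.108, 1.295, 78.541, -3.26], TCP at [0.156, -0.631, 0.223] pointing down, gripper open.
Joint ranges: [-163.93, 163.93], [-17.29, 119.83], [-79.2, 71.16], [3.27, 140.29], [-89.18, 269.18], [5.43, 117.66], [-154.24, 154.24]. Speed limits (degrees/s): [147.25, 147.25, 180, 180, 180, 180, 180].

## Interface

Orientations are given as [roll, pitch, yaw] about the fixed x, y, z axes, in that order (R = Rz(yaw) Ry(pitch) Rx(roll)).
In Python, from cell import env, viewer, boxes_of, masks_of gives the robot as it stands. The module is installed in compiled form; this text tells all that it offers.
- The arm moves only by the tool apply_moves, never from a script. Its argument "moves" is a list of rows, each a list of 7 numbers: the shift along the tool's x, y, z scaled (see below), then the turn, a rotation vector about the tool's x, y, z scaled (see below), then the opening, from 0 (shut) to 1 (fully open). A call has 1 to 20 rows; each row is the pose to reach, as a shift and turn from the pose commanded when the call began, along the tool's axes at that moment; what a row does not reach only later rows make up. The controller multiplies each number of a shift by 0.2 m and each number of a turn by 1.5 rad. A row lasts 1/10 s, in which the tool goes at most 50 mm and 8.59 degrees, less where a joint would pass 70% of its speed; a pose out of reach is approached as far as the arm can. A call with a number of a shift or a turn outside -1 to 1 is refused whole. A call with a gripper value outside its range is refused whole. The fingers move at their own pace and stop on an object; "grip_force" is the grip in N (left out, the last holds). Time passes only in rows, so rows that repeat a pose let the fingers close. It gives the time, the measured TCP pose, the force, the opening and the grip force at its end, in the units of the state.
- env.get_obs(): the state, without advancing time (a new reading comes with each control period).
- viewer.read_camera(name): name is "side" or "top"; returns the picture (400x640x3 uint8, red, green, blue); there is no depth.
- viewer.get_calibration(name): a dict with "fov_y" (degrees; the focal length in pixels is half the picture's height over the tangent of half this angle, whatever the lens; pixels are square), "cx", "cy" (the principal point, pixels), "position" and "orientation" of the camera in the world. Camera axes: x right, y up, looking along -z (the intrinsics and any distortion apply to the point x, -y, -z); pixel columns grow to the right and rows downward; lengths in m; the calibration is good to about 2 mm. A picture is of the moment at which its call begins. get_calibration takes no time and is no camera call.
- env.sign_off(): hands the job in; it is judged then, once.
Trained networks look in the newest picture that a camera, given by its name, has taken for a name from the list of things; names that differ only in an ending like _2 or _b are one class to them, and where a whole thing is asked for, a point or a joint stands for the part that bears it (a point fixed in the world has none). Each returns a list of dicts, best first, with "conf" (0 to 1); they miss things now and then, are a little off and sometimes report something else, mostly with a low value. They report only what shows in the picture. A call takes as long as a camera call.
- boxes_of(camera, target): "location" ([column, row] in pixels, amid what is visible of it).
- masks_of(camera, target): "pixels" (400x640 bool, what is visible of it) and "location" ([column, row] in pixels, amid what is visible of it).
The state is a dict: "time_s": time; "qpos": joint angles; "joint_velocities": joint speeds; "effort": joint torques, N m; "tool_pos": TCP position; "tool_rot": TCP orientation; "force": force on the tool from outside, world axes, zero at the start; "wrist_torque": the same for the moment, N m; "grip_width": finger opening in m; "grasp_force": force on a finger pad.
Only numpy, scipy, OpenCV 4.12 (cv2) and the standard library are available. Lean on these libraries where they do the work, as an engineer would, in place of code of your own. Each camera call takes 0.05 s, during which the arm holds its last target. There are 200 camera calls.

## Task

Before the nail-art airbrush compressor is switched on, set its working pressure: turn the black regulator knob clockwise until its pointer stands at the tab of the marker ring, then pull the knob straight up to its stop so that it locks in a notch next to the tab, and let go. If it does not come up freely, do not force it: keep only a light pull and ease the knob round a few degrees either way until it drops into a notch. Leave the marker ring and the manicure things around the compressor as they are.

Things in the scene. Friction and masses are not known exactly. Their poses are not given: they have to be found in the camera images.
- compressor: Small white airbrush compressor, fixed to the table, 135 x 335 mm and 134 mm high at its carrying handle. Origin on the table under the axis of the regulator knob, z up; the gauge faces -x; the motor housing and airbrush rest lie from 62 to 370 mm along +y. The regulator with the knob stands at its -y end. Nothing on it but the knob rises above 152 mm.
- bonnet: Fixed black housing under the knob with a round scale plate (80 mm across, top 135 mm above the table, ticks 15 degrees apart). Origin and axes as the compressor. In it hides a spring-loaded lock ring of 24 notches 15 degrees apart, which the knob's pins enter within 1.4 degrees; the notch nearest to the tab is 3 to 7.5 degrees to one side, which is not known. Over 25 N on its teeth spoils them.
- knob: Black plastic regulator knob, a fluted cylinder 48 mm across and 42 mm high on a vertical axis; pushed in, as at the start, its top is 183.5 mm above the table. A white raised pointer rib runs on its top from the centre to the rim and is repeated on the skirt. Origin on the axis, at table height when pushed in; its -x axis points along the pointer.
- knob_grip (a point): On the knob's axis, 16 mm below its top: the height at which to grip it (fingertips reaching 19 mm lower clear the marker ring by 7 mm).
- knob_pointer (a point): Point in line with the knob's pointer, 30 mm out from the axis, at the knob's underside.
- marker_tab (a point): Point on the tab of the black marker ring, 30 mm out from the axis, 141.5 mm above the table. The ring (60 mm across) lies on the scale plate under the knob; its tab is 7 mm wide, sticks out to 44 mm from the axis, its top 141 mm above the table. The ring is clamped and marks the working pressure.
- knob_turn (a joint): Turn of the knob, rad, growing clockwise seen from above; at 0 the pointer faces the compressor's -x. Range -2.4 to 2.4. It needs about 0.18 N m and stays where it is left. (The compressor is off, so the gauge shows nothing.)
- marker_ring (a joint): Turn of the marker ring, rad, with the same zero and direction as knob_turn: the pointer is at the tab when both are equal. It is 0.45 to 1.4 rad clockwise of the knob at the start.
- knob_lift (a joint): How far the knob is pulled up, m: 0 pushed in (turns freely), 0.008 at its upper stop. It stays where it is left. In a notch it rises to the stop with 1.5 N of seal friction, up to 8 N if it rubs on a notch's side, and is locked; off a notch it rises 1.5 mm freely, then lifts the lock ring against a spring (1.4 N more at first, then 4.5 N per mm) until it is turned into a notch.
- polish_center (a point): Small nail polish bottle (33 mm across, 74 mm high with its black cap), loose; its centre.
- buffer_center (a point): Cream nail buffer block (95 x 26 x 26 mm), loose; its centre.
- jar_center (a point): Low clear jar with a white lid (53 mm across, 34 mm high), loose; its centre.

How it is judged:
By the outcome, as a careful person would: the job done as asked, in the order asked, and still so for the second after the job is handed in, with the robot touching nothing.
It also fails if it takes over 53 s, if anything falls off the work surface, if the arm or the gripper's body presses on something with over 40 N, if the wrist force passes 120 N, or if a joint passes its speed limit or range.

## Working session

There is one attempt and no reset: what is moved stays moved. The work goes in short steps, Python scripts to look and compute and a tool call to move; the robot and the scene stay as the last step left them, time stands still between calls to the robot, and variables do not carry over. Pictures are saved under pics/ and viewed, at most 10 in all, crops included, and the job is handed in when it is done.

Besides the shell and the picture viewer there is one more tool, called by a JSON object that holds its "op" and its "data". apply_moves: Moves the arm, as the interface text tells. Shifts and turns lie within -1 to 1; 1 stands for 0.2 m of shift or 1.5 rad of turn. Its arguments: {"type":"object","properties":{"moves":{"type":"array","items":{"type":"array","items":{"type":"number","minimum":-1,"maximum":1}}},"grip_force":{"type":"number"}},"required":["moves"]}

```bash
mkdir -p pics; cat > h.py <<'E'
import numpy as np, cv2
from scipy.spatial.transform import Rotation as R
from cell import env, viewer, boxes_of, masks_of
E
python3 - <<'E'
from h import *
for c in ("top","side"):
    im=viewer.read_camera(c); cv2.imwrite(f"pics/{c}0.png",im[:,:,::-1])
    print(c,viewer.get_calibration(c))
    for t in ("knob","bonnet","compressor","knob_pointer","marker_tab","knob_grip"):
        print(t,[(np.round(d["location"],1).tolist(),round(d["conf"],2)) for d in boxes_of(c,t)[:3]])
print(env.get_obs())
E
```

```text
top {'fov_y': 51.03400999190355, 'cx': 309.60649886552835, 'cy': 196.93276816294545, 'position': array([0.38332043, 0.02764383, 0.87265452]), 'orientation': array([ 10.59675256,   0.1724701 , -89.48130701])}
knob [([303.7, 154.0], 0.73), ([324.8, 224.1], 0.69), ([251.7, 240.3], 0.55)]
bonnet [([304.9, 172.1], 0.89), ([304.8, 153.6], 0.62)]
compressor [([236.6, 176.3], 0.78)]
knob_pointer [([305.7, 153.6], 0.92)]
marker_tab [([297.3, 169.0], 0.62)]
knob_grip [([303.2, 153.5], 0.86)]
side {'fov_y': 48.34966275820805, 'cx': 317.31848335203256, 'cy': 206.93755584159433, 'position': array([ 0.41087232, -0.74498429,  0.67868677]), 'orientation': array([54.42575449, -1.05188122, -8.2618179 ])}
knob [([346.9, 185.4], 0.82)]
bonnet [([341.2, 202.8], 0.96)]
compressor [([331.2, 198.3], 0.67)]
knob_pointer [([342.9, 186.3], 0.75), ([339.6, 200.2], 0.21)]
marker_tab [([344.0, 197.6], 0.56)]
knob_grip [([346.9, 186.3], 0.75), ([338.9, 201.6], 0.69)]
{'time_s': 0.7, 'qpos': array([76.95667164, 18.39063751, -4.01728037, 83.10790436,  1.29285105,
       78.54222751, -3.25891153]), 'joint_velocities': array([ 0.05443761,  0.080624  , -0.10776479, -0.02297408,  0.00561618,
        0.03722726, -0.00869941]), 'effort': array([-7.54464436e-04, -4.90953255e+01, -4.03163759e-01, -3.12711132e+01,
       -6.36933907e-02,  3.31570173e-02,  1.27196097e-05]), 'tool_pos': array([ 0.15560944, -0.63110786,  0.22259816]), 'tool_rot': array([1.79995749e+02, 3.67207361e-04, 1.38539140e+01]), 'force': array([0.07590287, 0.23456079, 0.16882435]), 'wrist_torque': array([ 0.01760722, -0.00279484, -0.01285376]), 'grasp_force': 0.0, 'grip_width': 0.08718085357615803}
```

```bash
python3 - <<'E'
import cv2
a=cv2.imread("pics/top0.png")[100:250,200:400]; b=cv2.imread("pics/side0.png")[130:280,250:450]
cv2.imwrite("pics/c0.png",cv2.vconcat([cv2.resize(x,(800,600),interpolation=cv2.INTER_CUBIC)[:,:] for x in (a,)]))
cv2.imwrite("pics/c1.png",cv2.resize(b,(800,600),interpolation=cv2.INTER_CUBIC))
E
```

```text
(no output)
```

View pics/c0.png

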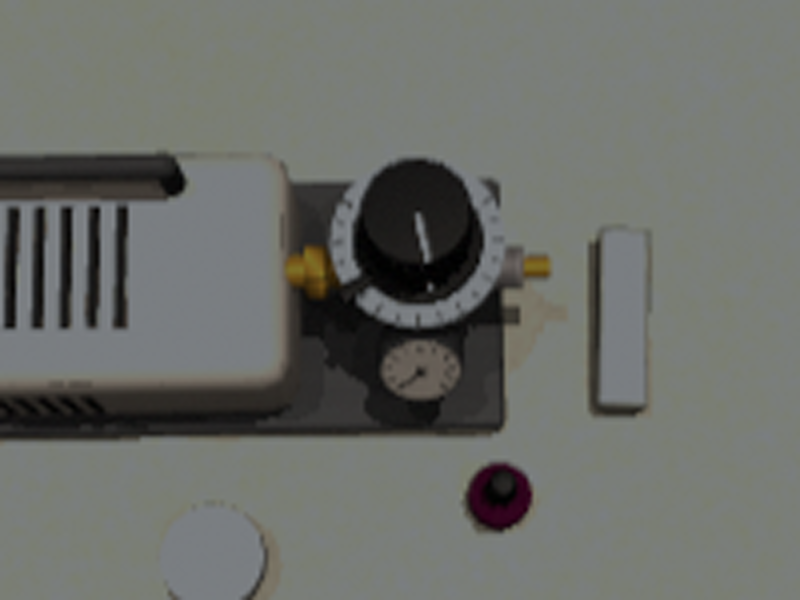

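View pics/c1.png

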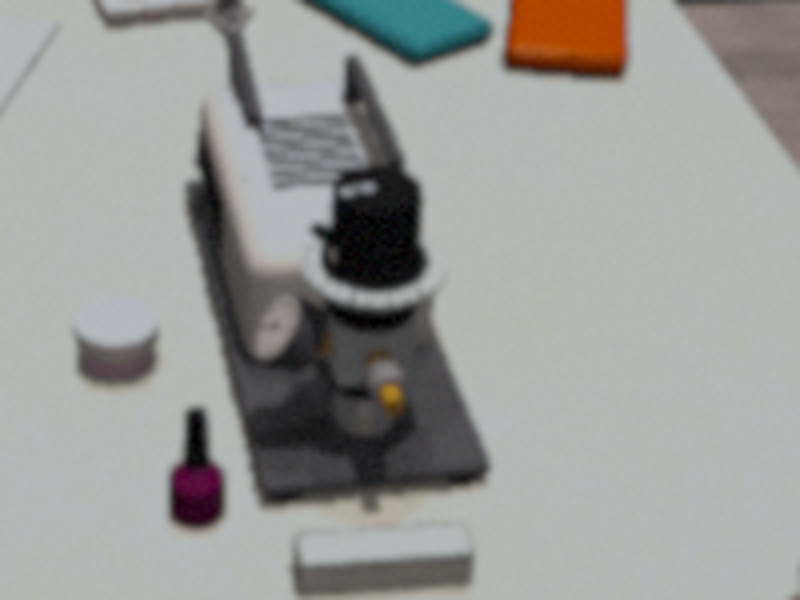

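View pics/top0.png

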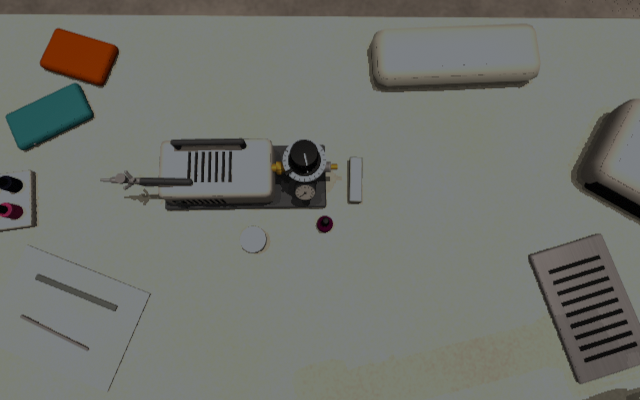

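View pics/side0.png

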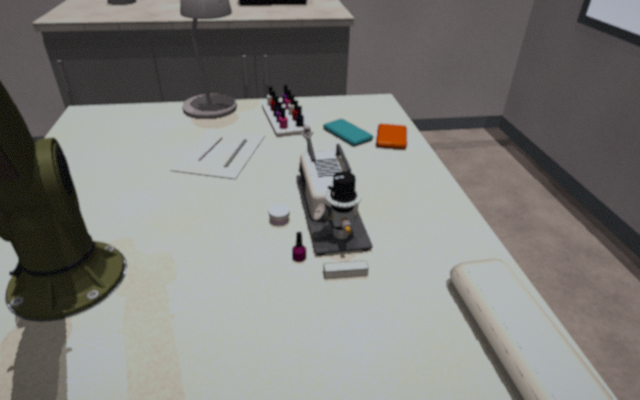

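The top view shows the pointer rib facing nearly -x (crop 430,262, i.e. about px 307,165). The black tab is at the lower left of the plate (crop 350,290, about px 287,172), roughly 60-70° clockwise of the pointer. I'll rectify the pictures onto the known planes to measure this precisely.

```bash
cat >> h.py <<'E'
def project(c,P):
    k=viewer.get_calibration(c); f=200/np.tan(np.radians(k["fov_y"]/2))
    p=R.from_euler("xyz",k["orientation"],degrees=True).inv().apply(np.asarray(P,float).reshape(-1,3)-k["position"])
    return np.c_[k["cx"]+f*p[:,0]/-p[:,2],k["cy"]-f*p[:,1]/-p[:,2]]
def unproject(c,uv,z):
    k=viewer.get_calibration(c); f=200/np.tan(np.radians(k["fov_y"]/2))
    d=R.from_euler("xyz",k["orientation"],degrees=True).apply([(uv[0]-k["cx"])/f,-(uv[1]-k["cy"])/f,-1])
    return k["position"]+d*(z-k["position"][2])/d[2]
def rect(c,im,ctr,z,half=.05,n=400):
    # row down = -x, col right = -y, as seen from above
    g=np.linspace(half,-half,n); X,Y=np.meshgrid(ctr[0]+g,ctr[1]+g,indexing="ij")
    m=project(c,np.c_[X.ravel(),Y.ravel(),np.full(X.size,z)]).astype(np.float32).reshape(n,n,2)
    return cv2.remap(im,m[...,0],m[...,1],cv2.INTER_CUBIC)
E
python3 - <<'E'
from h import *
ims={c:np.mean([viewer.read_camera(c).astype(np.float32) for _ in range(6)],0) for c in ("top","side")}
np.savez("ims.npz",**ims)
for c in ims:
    for t,z in (("knob_grip",.1675),("bonnet",.135)):
        m=masks_of(c,t)
        if m:
            ys,xs=np.nonzero(m[0]["pixels"]); print(c,t,m[0]["conf"],xs.min(),xs.max(),ys.min(),ys.max())
p=unproject("top",(200+415/4,100+205/4),.1835); print("knob top ctr",p)
print("plate ctr",unproject("top",(200+418/4,100+245/4),.135), "side",unproject("side",(250+377/4,130+188/4),.1835))
ctr=p[:2]; np.save("ctr.npy",ctr)
tiles=[rect(c,ims[c],ctr,z) for c,z in (("top",.1835),("top",.138),("side",.1835),("side",.138))]
tiles=[cv2.resize(np.clip(t*1.6,0,255).astype(np.uint8),(300,300)) for t in tiles]
for t in tiles: cv2.drawMarker(t,(150,150),(255,0,0),0,10); cv2.circle(t,(150,150),72,(255,0,0),1);cv2.circle(t,(150,150),120,(0,255,0),1)
cv2.imwrite("pics/r.png",cv2.vconcat([cv2.hconcat(tiles[:2]),cv2.hconcat(tiles[2:])])[:,:,::-1])
E
```

```text
top knob_grip 0.58 289 318 139 171
top bonnet 0.79 283 325 140 181
side knob_grip 0.94 332 355 171 197
side bonnet 0.75 325 361 186 212
knob top ctr [0.59153251 0.0416083  0.1835    ]
plate ctr [0.58729473 0.04100619 0.135     ] side [0.59154383 0.03985754 0.1835    ]
```

View pics/r.png

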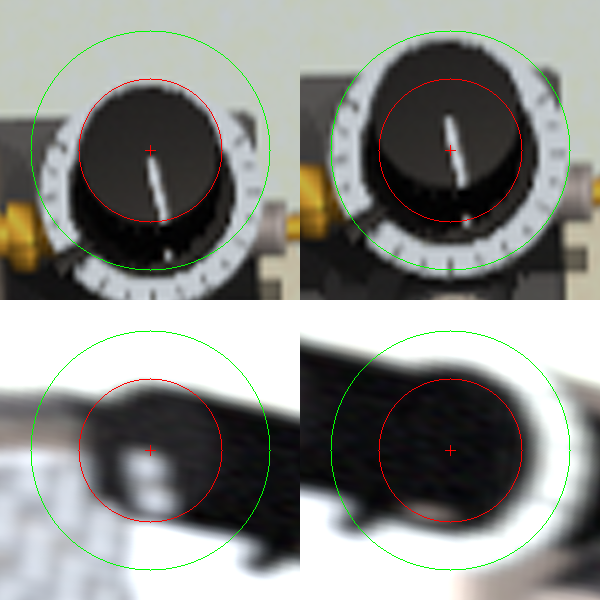

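The rectified tiles give a pointer of about 11° toward -y from -x, and a tab about 54° the other way, toward +y. Next I'll refine the centres and the tab angle numerically.

```bash
python3 - <<'E'
from h import *
from scipy.ndimage import map_coordinates
ims=np.load("ims.npz"); ctr=np.load("ctr.npy")
# angle a: clockwise from world -x seen from above (-x -> +y)
def samp(c,g,cx,cy,r,a,z):
    P=np.c_[cx-r*np.cos(a),cy+r*np.sin(a),np.full(a.size,z)]; uv=project(c,P)
    return map_coordinates(g,[uv[:,1],uv[:,0]],order=1)
def fit(c,r0,z,rng,sgn):
    g=ims[c].mean(2); a=np.radians(rng); best=[]
    for dx in np.arange(-6,6.1,.5):
        for dy in np.arange(-6,6.1,.5):
            x,y=ctr[0]+dx/1e3,ctr[1]+dy/1e3
            best.append((sgn*np.median(samp(c,g,x,y,r0-.0012,a,z)-samp(c,g,x,y,r0+.0012,a,z)),x,y))
    best.sort(reverse=True); b=np.array(best[:6]); print(c,r0,z,b[0].round(4),b.mean(0).round(4)); return b.mean(0)[1:]
pc=fit("top",.04,.135,np.r_[-100:35:2,75:80:2],1)
kc=fit("top",.024,.1835,np.r_[90:271:3],-1)
fit("side",.04,.135,np.r_[-150:0:3],1)
g=ims["top"].mean(2)
for r in (.033,.035,.037,.039,.041):
    a=np.arange(40,86,3); print(r,samp("top",g,*pc,r,np.radians(a),.141).round(0).astype(int))
a=np.arange(-25,6,2.)
for r in (.008,.012,.016,.020): 
    s=samp("top",g,*kc,r,np.radians(a),.1845); w=np.clip(s-np.median(s)-5,0,None); print("ptr",r,(w*a).sum()/w.sum())
E
```

```text
top 0.04 0.135 [6.11964e+01 5.89500e-01 4.21000e-02] [5.9788e+01 5.8960e-01 4.2000e-02]
top 0.024 0.1835 [6.99689e+01 5.89000e-01 4.16000e-02] [6.79432e+01 5.89000e-01 4.19000e-02]Traceback (most recent call last):
  File "<stdin>", line 17, in <module>
  File "<stdin>", line 13, in fit
  File "<stdin>", line 6, in samp
  File "h.py", line 5, in project
    k=viewer.get_calibration(c); f=200/np.tan(np.radians(k["fov_y"]/2))
ValueError: time passes only in moves, steps and waits
```

```bash
sed -i 's/^from cell.*/&\nfrom functools import lru_cache\ncal=lru_cache(None)(viewer.get_calibration)/; s/k=viewer.get_calibration(c)/k=cal(c)/' h.py
python3 - <<'E'
from h import *
from scipy.ndimage import map_coordinates
ims=np.load("ims.npz"); ctr=np.load("ctr.npy")
def samp(c,g,cx,cy,r,a,z):
    P=np.c_[cx-r*np.cos(a),cy+r*np.sin(a),np.full(a.size,z)]; uv=project(c,P)
    return map_coordinates(g,[uv[:,1],uv[:,0]],order=1)
def fit(c,r0,z,rng):
    g=ims[c].mean(2); a=np.radians(rng); best=[]
    for dx in np.arange(-7,6.1,.5):
        for dy in np.arange(-6,6.1,.5):
            x,y=ctr[0]+dx/1e3,ctr[1]+dy/1e3
            best.append((np.median(samp(c,g,x,y,r0-.0012,a,z)-samp(c,g,x,y,r0+.0012,a,z)),x,y))
    best.sort(reverse=True); b=np.array(best[:6]); print(c,b.mean(0).round(4))
fit("side",.04,.135,np.r_[-150:0:3])
pc=(.5893,.0420); g=ims["top"].mean(2)
for z in (.141,.136):
  for r in (.033,.035,.037,.039,.041,.043):
    a=np.arange(40,86,3); print(z,r,samp("top",g,*pc,r,np.radians(a),z).round(0).astype(int))
a=np.arange(-25,6,1.)
for r in (.006,.009,.012,.016,.020): 
    s=samp("top",g,*pc,r,np.radians(a),.1845); w=np.clip(s-np.median(s)-5,0,None); print("ptr",r,(w*a).sum()/w.sum())
E
```

```text
side [27.1561  0.5923  0.0401]
0.141 0.033 [117  83  39  32  26  52  99 126 126 126 125 124 125 126 125 120]
0.141 0.035 [109  71  33  30  28  36  94 121 126 124 114 107 119 126 122 109]
0.141 0.037 [108  77  49  32  28  40  91 125 125 124 111 109 126 125 122 105]
0.141 0.039 [ 99  76  25  33  29  24  76 103 100 109  97  99 108 100  97  93]
0.141 0.041 [48 22 17 33 29 24 34 36 46 46 55 42 41 48 50 52]
0.141 0.043 [13 11 15 26 20 16 22 27 33 40 45 42 48 50 47 40]
0.136 0.033 [124 101  61  30  30  25  65 111 126 126 125 124 124 125 126 124]
0.136 0.035 [119  93  52  33  30  28  54 106 125 125 122 109 109 121 126 120]
0.136 0.037 [119  95  72  35  32  26  55 109 124 125 119 109 115 125 125 117]
0.136 0.039 [ 88  79  33  25  34  27  34  92  91 102 103  94 104 109 103 100]
0.136 0.041 [26 23 10 25 33 24 25 28 39 38 51 51 36 44 51 56]
0.136 0.043 [12 12 10 22 17 15 18 23 30 34 43 44 44 47 48 43]
ptr 0.006 -11.380092969540131
ptr 0.009 -15.239988757838207
ptr 0.012 -14.455755558557065
ptr 0.016 -14.39319082705757
ptr 0.02 -14.66036682925851
```

Measured: knob axis at about (0.589, 0.042), pointer about -13°, tab about +51.5° (clockwise from -x). I'll start moving, going over the top at the current height.

{"op": "apply_moves", "data": {"moves": [[0.97,-0.916,0,0,0,0,1],[0.97,-0.916,0,0,0,0,1],[0.97,-0.916,0,0,0,0,1],[0.97,-0.916,0,0,0,0,1],[0.97,-0.916,0,0,0,0,1],[0.97,-0.916,0,0,0,0,1]]}}

```text
time_s: 2.1
tool_pos: [0.3039, -0.4019, 0.2231]
tool_rot: [-180.0, -0.1, 14.3]
force: [-0.2, -0.4, -0.1]
grip_width: 0.0868
grasp_force: 0.0
```

{"op": "apply_moves", "data": {"moves": [[0.97,-0.916,0,0,0,0,1],[0.97,-0.916,0,0,0,0,1],[0.97,-0.916,0,0,0,0,1],[0.97,-0.916,0,0,0,0,1],[0.97,-0.916,0,0,0,0,1],[0.97,-0.916,0,0,0,0,1]]}}

```text
time_s: 2.7
tool_pos: [0.4473, -0.1773, 0.2232]
tool_rot: [-180.0, -0.1, 14.3]
force: [-1.1, 0.1, -0.2]
grip_width: 0.0872
grasp_force: 0.0
```

{"op": "apply_moves", "data": {"moves": [[0.97,-0.916,0,0,0,-0.93,1],[0.97,-0.916,0,0,0,-0.93,1],[0.97,-0.916,0,0,0,-0.93,1],[0.97,-0.916,0,0,0,-0.93,1],[0.97,-0.916,0,0,0,-0.93,1],[0.97,-0.916,0,0,0,-0.93,1],[0.97,-0.916,0,0,0,-0.93,1],[0.97,-0.916,0,0,0,-0.93,1],[0.97,-0.916,0,0,0,-0.93,1],[0.97,-0.916,0,0,0,-0.93,1],[0.97,-0.916,0,0,0,-0.93,1],[0.97,-0.916,0,0,0,-0.93,1]]}}

```text
time_s: 3.9
tool_pos: [0.5893, 0.0412, 0.2225]
tool_rot: [180.0, 0.0, 93.7]
force: [1.0, -0.5, -0.1]
grip_width: 0.0867
grasp_force: 0.0
```

```bash
python3 - <<'E'
from h import *
o=env.get_obs(); print(o["time_s"],o["tool_pos"],o["tool_rot"],o["qpos"].round(1),o["force"])
p=o["tool_pos"]; r=R.from_euler("xyz",o["tool_rot"],degrees=True)
print("tool shift/0.2",r.inv().apply(np.array([.5893,.0418,.1485])-p)/.2)
E
```

```text
3.9 [0.58927293 0.04124646 0.22245809] [1.79999522e+02 9.89410950e-03 9.36591463e+01] [ 34.1  17.  -49.   90.6  13.   78.4 -12.7] [ 0.96839022 -0.45510693 -0.12133902]
tool shift/0.2 [2.81727225e-03 3.08625525e-04 3.69789949e-01]
```

{"op": "apply_moves", "data": {"moves": [[0.003,0,0.2,0,0,0,1],[0.003,0,0.37,0,0,0,1],[0.003,0,0.37,0,0,0,1],[0.003,0,0.37,0,0,0,0.4],[0.003,0,0.37,0,0,0,0.4],[0.003,0,0.37,0,0,0,0.4],[0.003,0,0.37,0,0,0,0.4],[0.003,0,0.37,0,0,0,0.4],[0.003,0,0.37,0,0,0,0.4]], "grip_force": 30}}

```text
time_s: 4.8
tool_pos: [0.5908, 0.0425, 0.1494]
tool_rot: [179.8, 0.0, 93.8]
force: [6.7, -0.4, -1.7]
grip_width: 0.0471
grasp_force: 30.1
```

{"op": "apply_moves", "data": {"moves": [[0,0.007,0,0,0,0,0.4],[0,0.007,0,0,0,0.07,0.4],[0,0.007,0,0,0,0.14,0.4],[0,0.007,0,0,0,0.21,0.4],[0,0.007,0,0,0,0.28,0.4],[0,0.007,0,0,0,0.35,0.4],[0,0.007,0,0,0,0.35,0.4]]}}

```text
time_s: 5.5
tool_pos: [0.5912, 0.0426, 0.1492]
tool_rot: [179.9, -0.0, 63.7]
force: [1.8, 0.5, 3.0]
grip_width: 0.0471
grasp_force: 30.0
```

```bash
python3 - <<'E'
from h import *
o=env.get_obs(); print(*(o[k] for k in("time_s","tool_pos","tool_rot","force","wrist_torque","grasp_force","qpos")))
E
```

```text
5.5 [0.5911829 0.0426205 0.1491817] [ 1.79917116e+02 -3.69549273e-02  6.36594848e+01] [1.76343392 0.51368149 2.98935862] [-0.02002389 -0.41353741 -0.19625842] 29.99817145988345 [ 28.98725996  18.99507887 -42.85420086  95.89495073  13.61760822
  70.37456103 -43.24374744]
```

{"op": "apply_moves", "data": {"moves": [[0,0,0,0,0,0.07,0.4],[0,0,0,0,0,0.14,0.4],[0,0,0,0,0,0.21,0.4],[0,0,0,0,0,0.28,0.4],[0,0,0,0,0,0.35,0.4],[0,0,0,0,0,0.4,0.4],[0,0,0,0,0,0.4,0.4]]}}

```text
time_s: 6.2
tool_pos: [0.5912, 0.0426, 0.1492]
tool_rot: [180.0, -0.1, 29.4]
force: [2.9, -0.5, 3.0]
grip_width: 0.0472
grasp_force: 30.0
```

{"op": "apply_moves", "data": {"moves": [[0,0,0,0,0,0,1],[0,0,0,0,0,0,1],[0,0,0,0,0,0,1],[0,0,0,0,0,0,1],[0,0,-0.2,0,0,0,1],[0,0,-0.35,0,0,0,1],[-0.8,0.9,-0.35,0,0,0,1],[-0.8,0.9,-0.35,0,0,0,1],[-0.8,0.9,-0.35,0,0,0,1],[-0.8,0.9,-0.35,0,0,0,1],[-0.8,0.9,-0.35,0,0,0,1],[-0.8,0.9,-0.35,0,0,0,1]]}}

```text
time_s: 7.4
tool_pos: [0.5362, -0.2014, 0.2178]
tool_rot: [179.9, 0.2, 28.7]
force: [0.0, 0.1, -0.6]
grip_width: 0.0871
grasp_force: 0.0
```

```bash
python3 - <<'E'
from h import *
im=np.mean([viewer.read_camera("top").astype(np.float32) for _ in range(6)],0); np.save("im2.npy",im)
tiles=[cv2.resize(np.clip(rect("top",im,(.5893,.0418),z)*1.8,0,255).astype(np.uint8),(400,400)) for z in (.1845,.141)]
cv2.imwrite("pics/r2.png",cv2.hconcat(tiles)[:,:,::-1])
E
```

```text
(no output)
```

View pics/r2.png

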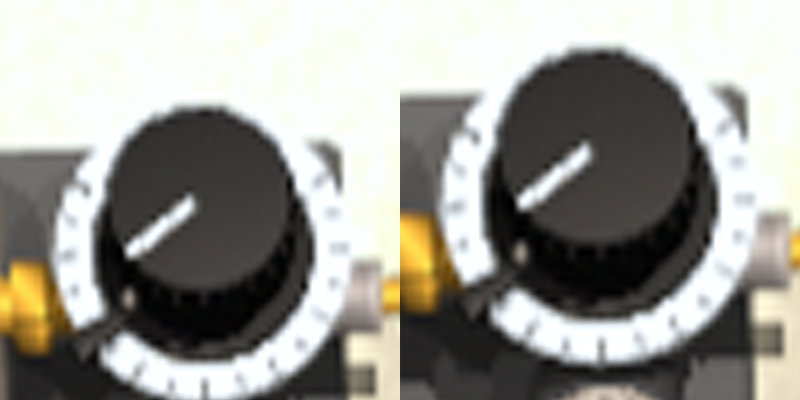

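The rib now runs from (195,202) to (130,252) in the left tile, and the skirt mark stands right beside the tab, near (520,255) and (485,290) in the right tile. I'll quantify both.

```bash
python3 - <<'E'
from h import *
im=np.load("im2.npy"); g=rect("top",im,(.5893,.0418),.1845).mean(2)  # 4px/mm
yy,xx=np.mgrid[:400,:400]; m=(g>75)&(np.hypot(xx-200,yy-205)<85)
n,l,s,c=cv2.connectedComponentsWithStats(m.astype(np.uint8)); k=1+s[1:,4].argmax(); p=np.c_[xx[l==k],yy[l==k]].astype(np.float32)
d=cv2.fitLine(p,cv2.DIST_L2,0,.01,.01).ravel(); d*= -np.sign(d[0]) if d[0] else 1
print("rib",s[k],np.degrees(np.arctan2(-d[0],d[1])),"pt",d[2:]-0, "through-centre", np.degrees(np.arctan2(200-p[:,0].mean(),p[:,1].mean()-200)))
from scipy.ndimage import map_coordinates
for z in (.141,):
    t=rect("top",im,(.5893,.0418),z,.05,400).mean(2)
    for r in range(32,46):
        a=np.radians(np.arange(36,70,.5)); v=map_coordinates(t,[200+4*r*np.cos(a),200-4*r*np.sin(a)],order=1)
        b=np.degrees(a[v<70]); print(r,b.min() if b.size else 0,b.max() if b.size else 0)
E
```

```text
rib [ 126  196   69   61 1319] 50.981674 pt [-161.35254 -227.06293] through-centre 54.99832
32 45.0 56.0
33 45.0 56.0
34 45.0 56.0
35 44.5 56.5
36 44.5 56.5
37 46.0 56.5
38 46.0 57.00000000000001
39 45.0 57.00000000000001
40 43.0 58.00000000000001
41 36.0 69.5
42 36.0 69.5
43 36.0 69.5
44 36.0 69.5
45 36.0 68.0
```

Knob and tab agree to within about 2°. I'll regrip and begin a light pull.

{"op": "apply_moves", "data": {"moves": [[0.8,-0.9,0,0,0,0,1],[0.8,-0.9,0,0,0,0,1],[0.8,-0.9,0,0,0,0,1],[0.8,-0.9,0,0,0,0,1],[0.8,-0.9,0,0,0,0,1],[0.8,-0.9,0,0,0,0,1],[0.8,-0.9,0,0,0,0,1],[0.8,-0.9,0.2,0,0,0,1],[0.8,-0.9,0.35,0,0,0,1],[0.8,-0.9,0.35,0,0,0,1],[0.8,-0.9,0.35,0,0,0,0.4],[0.8,-0.9,0.35,0,0,0,0.4],[0.8,-0.9,0.35,0,0,0,0.4],[0.8,-0.9,0.35,0,0,0,0.4],[0.8,-0.9,0.35,0,0,0,0.4],[0.8,-0.9,0.35,0,0,0,0.4]]}}

```text
time_s: 9.3
tool_pos: [0.5907, 0.0424, 0.149]
tool_rot: [180.0, -0.0, 29.3]
force: [1.8, -2.7, 1.9]
grip_width: 0.0475
grasp_force: 30.1
```

{"op": "apply_moves", "data": {"moves": [[0,0,-0.005,0,0,0,0.4],[0,0,-0.01,0,0,0,0.4],[0,0,-0.01,0,0,0,0.4],[0,0,-0.01,0,0,0,0.4]]}}

```text
time_s: 9.7
tool_pos: [0.5907, 0.0423, 0.1505]
tool_rot: [180.0, -0.0, 29.3]
force: [1.5, -0.7, -2.1]
grip_width: 0.0473
grasp_force: 30.0
```

{"op": "apply_moves", "data": {"moves": [[0,0,-0.005,0,0,0,0.4],[0,0,-0.005,0,0,0,0.4],[0,0,-0.01,0,0,0,0.4],[0,0,-0.01,0,0,0,0.4],[0,0,-0.01,0,0,0,0.4]]}}

```text
time_s: 10.2
tool_pos: [0.5905, 0.0423, 0.152]
tool_rot: [180.0, 0.0, 29.3]
force: [4.0, -1.3, -9.2]
grip_width: 0.0473
grasp_force: 30.0
```

{"op": "apply_moves", "data": {"moves": [[0,0,0,0,0,0.012,0.4],[0,0,0,0,0,0.024,0.4],[0,0,0,0,0,0.03,0.4],[0,0,0,0,0,0.03,0.4]]}}

```text
time_s: 10.6
tool_pos: [0.5904, 0.0424, 0.1523]
tool_rot: [180.0, 0.0, 26.7]
force: [5.0, -1.5, -8.6]
grip_width: 0.0474
grasp_force: 30.0
```

{"op": "apply_moves", "data": {"moves": [[0,0,0,0,0,0.009,0.4],[0,0,0,0,0,0.018,0.4],[0,0,0,0,0,0.018,0.4]]}}

```text
time_s: 10.9
tool_pos: [0.5906, 0.0424, 0.1533]
tool_rot: [180.0, -0.0, 25.1]
force: [2.1, -2.9, -3.4]
grip_width: 0.0476
grasp_force: 30.0
```

The force fell to about 3 N at +4°, so the knob is in a notch. Now I'll lift gently to the stop.

{"op": "apply_moves", "data": {"moves": [[0,0,-0.005,0,0,0,0.4],[0,0,-0.01,0,0,0,0.4],[0,0,-0.01,0,0,0,0.4]]}}

```text
time_s: 11.2
tool_pos: [0.5906, 0.0424, 0.155]
tool_rot: [180.0, -0.0, 25.2]
force: [2.6, -1.2, -2.3]
grip_width: 0.0472
grasp_force: 30.0
```

```bash
python3 - <<'E'
from h import *
o=env.get_obs(); print(*(o[k] for k in("time_s","tool_pos","tool_rot","force","wrist_torque")))
E
```

```text
11.2 [0.59062943 0.04240125 0.15500068] [ 1.79974154e+02 -1.94688173e-02  2.51791356e+01] [ 2.6419494  -1.16228668 -2.34116804] [-0.63320119 -0.67489719 -0.03902567]
```

{"op": "apply_moves", "data": {"moves": [[0,0,-0.005,0,0,0,0.4],[0,0,-0.01,0,0,0,0.4],[0,0,-0.015,0,0,0,0.4],[0,0,-0.015,0,0,0,0.4]]}}

```text
time_s: 11.6
tool_pos: [0.5905, 0.0424, 0.1571]
tool_rot: [180.0, -0.0, 25.2]
force: [5.0, -2.7, -7.1]
grip_width: 0.0476
grasp_force: 30.0
```

{"op": "apply_moves", "data": {"moves": [[0,0,-0.004,0,0,0,0.4],[0,0,-0.004,0,0,0,0.4]]}}

```text
time_s: 11.8
tool_pos: [0.5904, 0.0423, 0.1572]
tool_rot: [-180.0, 0.0, 25.2]
force: [6.6, -2.1, -10.4]
grip_width: 0.0476
grasp_force: 30.0
```

At the stop: the force climbs with no further travel. I'll relax, release and retreat.

{"op": "apply_moves", "data": {"moves": [[0,0,0.008,0,0,0,0.4],[0,0,0.008,0,0,0,0.4],[0,0,0.008,0,0,0,1],[0,0,0.008,0,0,0,1],[0,0,0.008,0,0,0,1],[0,0,0.008,0,0,0,1],[0,0,0.008,0,0,0,1],[0,0,-0.2,0,0,0,1],[0,0,-0.35,0,0,0,1],[0,0,-0.35,0,0,0,1],[-0.8,0.9,-0.35,0,0,0,1],[-0.8,0.9,-0.35,0,0,0,1],[-0.8,0.9,-0.35,0,0,0,1],[-0.8,0.9,-0.35,0,0,0,1],[-0.8,0.9,-0.35,0,0,0,1],[-0.8,0.9,-0.35,0,0,0,1],[-0.8,0.9,-0.35,0,0,0,1]]}}

```text
time_s: 13.5
tool_pos: [0.5216, -0.1893, 0.2277]
tool_rot: [-179.9, 0.0, 25.0]
force: [0.3, 1.0, 0.9]
grip_width: 0.087
grasp_force: 0.0
```

```bash
python3 - <<'E'
from h import *
im=np.mean([viewer.read_camera("top").astype(np.float32) for _ in range(6)],0)
tiles=[cv2.resize(np.clip(rect("top",im,(.5893,.0418),z)*1.8,0,255).astype(np.uint8),(400,400)) for z in (.1925,.141)]
cv2.imwrite("pics/r3.png",cv2.hconcat(tiles)[:,:,::-1])
old=np.load("im2.npy")
for z,n in ((.1845,old),(.1925,im)):
    g=rect("top",n,(.5893,.0418),z).mean(2); yy,xx=np.mgrid[:400,:400]; m=(g>75)&(np.hypot(xx-200,yy-205)<85)
    c,l,s,_=cv2.connectedComponentsWithStats(m.astype(np.uint8)); k=1+s[1:,4].argmax(); p=np.c_[xx[l==k],yy[l==k]].astype(np.float32)
    d=cv2.fitLine(p,cv2.DIST_L2,0,.01,.01).ravel(); print(s[k],np.degrees(np.arctan(-d[0]/d[1])))
E
```

```text
[ 126  196   69   61 1319] 50.981674
[ 124  196   71   58 1335] 54.11171
```

View pics/r3.png

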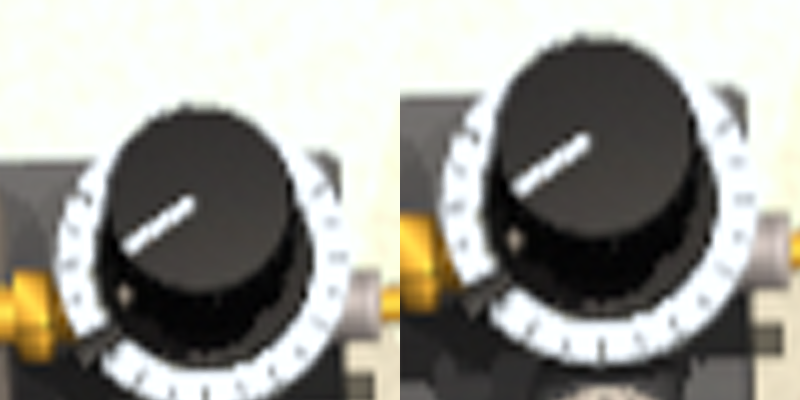

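After release the knob stays up: its top fits the plane 8-9 mm higher. The rib at (125,250) is a few degrees past the tab, and the ring hasn't moved.

```bash
python3 -c "
from cell import env
print(env.sign_off())"
```

```text
the job is handed in; nothing more can be done
None
```

The knob was turned clockwise to the tab, eased about 4° further into a notch, pulled up 8 mm to its stop and released; it stayed up, the marker ring did not move, and I handed the job in at about 14 s.

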